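# Find the concealed catch and spring the bin lid

## Robot

A 7-joint arm with a two-finger parallel gripper is mounted at the origin on the work surface. World frame = base frame: x ahead of the robot, y to its left, z up, the work surface at z = 0. Lengths are in m, angles in degrees, forces in N, time in s.
With the tool pointing down it reaches from about 0.425 to 1.025 m from the base axis. Payload 9.4 kg.
Tool frame: the origin (TCP) lies midway between the tips of the shut fingers; the grasp point (between the pads) lies 19 mm behind it; z points along the fingers, x is the direction in which the jaws open and shut, and the axes are right-handed (so a half turn about z gives the same grasp; the last joint's range is limited). The gripper opens to 85 mm and grips with 20 to 120 N. Pads are 22 mm wide; open, the fingers measure 114 mm over their backs; the gripper's body (76 mm by 85 mm) begins 54 mm behind the grasp point. The pads swing forward as they close: fully open they stand 13 mm farther back than shut.
Start: joints at [-69.139, 34.337, -0.143, 91.639, 0.103, 54.024, -4.572], TCP at [0.309, 0.656, 0.231] pointing down, gripper open.
Joint ranges: [-147.43, 147.43], [-19.82, 112.94], [-74.19, 73.91], [6.32, 146.72], [-59.91, 239.91], [6.04, 106.73], [-150.56, 150.56]. Speed limits (degrees/s): [127.2, 127.2, 172.46, 172.46, 180, 180, 180].

## Interface

Orientations are given as a 3x3 rotation matrix whose columns are the frame's x, y, z axes.
In Python, from rig import robot, eyes, sign_off gives the robot as it stands. The module is installed in compiled form; this text tells all that it offers.
- The arm moves only by the shell command python3 -m pendant 'ROWS' [OPENING]. ROWS is JSON, a list of rows, each a list of 4 numbers: the shift along the tool's x, y, z in mm, then the turn about the tool's z in units of 6 degrees (1.0 is 6 degrees). A call has 1 to 10 rows; each row is the pose to reach, as a shift and turn from the pose commanded when the call began, along the tool's axes at that moment; what a row does not reach only later rows make up. A row lasts 1/12 s, in which the tool goes at most 41.7 mm and 7.16 degrees, less where a joint would pass 70% of its speed; a pose out of reach is approached as far as the arm can. A call with a gripper value outside its range is refused whole. OPENING is the finger opening in mm, from 0 to 85.4, set as the call begins (- or left out, the last holds). The fingers move at their own pace and stop on an object; the grip force is fixed at half the most. Time passes only in rows, so rows that repeat a pose let the fingers close. It gives the time, the measured TCP pose, the force and the opening at its end, in the units of the state.
- robot.state(): the state, without advancing time (a new reading comes with each control period).
- eyes.snapshot(name): name is "side" or "top"; returns (picture, depth): 384x512x3 uint8, red, green, blue; 384x512 float32, m along the optical axis (not along the pixel's ray), 0 where there is no reading.
- eyes.calibration(name): a dict with "fx", "fy", "cx", "cy" (pixels), "R" (3x3) and "t" (3): a world point X has camera coordinates R X + t. Camera axes: x right, y down, z forward; pixel columns grow to the right and rows downward; lengths in m; the calibration is good to about 2 mm. A picture is of the moment at which its call begins. calibration takes no time and is no camera call.
- sign_off(): hands the job in, once; it reports no verdict.
The state is a dict: "t": time; "q": joint angles; "joint_velocities": joint speeds; "effort": joint torques, N m; "eef_pos": TCP position; "ee_rot": TCP orientation; "wrist_force": force on the tool from outside, world axes, zero at the start; "moment": the same for the moment, N m; "grip_width": finger opening in m.
Only numpy, scipy, OpenCV 4.12 (cv2) and the standard library are available. Lean on these libraries where they do the work, as an engineer would, in place of code of your own. Each camera call takes 0.05 s, during which the arm holds its last target. There are 200 camera calls.

## Task

Open the wooden bin: its sprung lid is held by a hidden catch under a recessed thumb plate, which lies somewhere along the inlaid strip in the flat wooden panel in front of the lid. Find the plate by feel and press it down fully with the fingertips, so that the lid springs up by itself, then take the hand away. Do not touch the lid, and leave the pan, paddle, tumbler and dish where they are.

Things in the scene. Friction and masses are not known exactly. Their poses are not given: they have to be found in the camera images.
- bin: Wooden bin fixed on the bench, 315 deep (x), 490 wide (y), 120 mm high; origin on its underside, mid-width, 170 mm behind its front face, z up, x from the front panel towards the lid's hinge, y along the panel. The nearest 150 mm of its top are a fixed flat panel with an inlaid strip; the lid covers the rest, its near edge 87 mm behind the strip's middle line.
- panel_mid (a point): Middle of the inlaid strip, on the panel's top surface; axes as the bin's. The rigid strip is 200 mm long (y), 50 mm wide (x), level with the panel to 0.5 mm. Set in it, in the same wood, is the thumb plate, in a 50 by 50 mm opening whose middle lies on the strip's middle line anywhere within 70 mm of this point, to either side along y: feel or look for it.
- thumb_plate (a joint): How far the thumb plate (47.5 mm square, its top 2 mm below the panel at rest) is pressed, in m: 0 at rest, 0.006 fully down. Spring: gives from about 2 N, fully down at about 6 N; comes back when let go. The lid is let go at about 0.0045. What presses it must fit into the 50 mm opening.
- lid (a joint): Angle of the lid in rad: 0 shut and latched. Once let go, a spring raises its near edge (towards the panel) by itself to 0.55 (about 80 mm up) within about a second, the edge moving away from the panel; hinged along the bin's far side.
- tumbler: Glass tumbler, bystander, 72 mm across, 115 mm high; origin at the centre of its underside.
- dish: White ceramic dish, bystander, 160 mm across, 45 mm high; origin at the centre of its underside.
- pan: Stainless steel pan, bystander, 220 mm across, 50 mm high, handle 140 mm long towards its -y; origin at the centre of its underside.
- paddle: Wooden turning paddle lying flat, bystander, 305 mm long along its x, 60 mm wide blade at +x, 12 mm high; origin on its underside near the middle.

How it is judged (in metres and radians):
On the way:
1. the thumb plate is pressed down at least 4 mm by the fingers (value of joint thumb_plate above 0.004 m and contact force between the fingers and anything else above 1 N).
At the end, for the whole second after the job is handed in: The lid has sprung up (more than 0.4 rad) and is at rest, and the thumb plate is back up (pressed less than 1.5 mm) (value of joint lid above 0.4 rad and velocity of joint lid below 0.05 rad/s and value of joint thumb_plate below 0.0015 m); the robot touches nothing.
It fails at once if the lid is touched or pried by the robot (more than 3 N) (contact force between any of the fingers, the arm and lid above 3 N).
It fails at once if a bystander is moved more than 30 mm or lifted (distance of any of tumbler, dish, pan, paddle from where it was at the start of the episode above 0.03 m).
It also fails if it takes over 48 s, if anything falls off the work surface, if the arm or the gripper's body presses on something with over 40 N, if the wrist force passes 120 N, or if a joint passes its speed limit or range.

## Working session

There is one attempt and no reset: what is moved stays moved. The work goes in short steps, Python scripts to look and compute and a shell command to move; the robot and the scene stay as the last step left them, time stands still between calls to the robot, and variables do not carry over. Pictures are saved under pics/ and viewed, about 8 in all and at most 12, crops included, and the job is handed in when it is done.

```bash
mkdir -p pics; python3 - <<'E'
from rig import robot, eyes
import cv2,numpy as np
s=robot.state();print(s['t'],s['eef_pos'],np.round(s['ee_rot'],3).tolist(),s['wrist_force'])
for n in('side','top'):
    p,d=eyes.snapshot(n);np.savez('%s0.npz'%n,p=p,d=d);cv2.imwrite('pics/%s0.png'%n,p[:,:,::-1])
    c=eyes.calibration(n);print(n,{k:np.round(v,3).tolist() for k,v in c.items()})
E
```

```text
0.0 [0.30912242 0.655252   0.23035961] [[0.427, 0.904, -0.001], [0.904, -0.427, -0.002], [-0.002, 0.0, -1.0]] [ 0.83723828 -0.47143942  0.00104778]
side {'fx': 427.409, 'fy': 427.409, 'cx': 258.116, 'cy': 197.517, 'R': [[0.935, -0.355, -0.018], [-0.203, -0.492, -0.846], [0.292, 0.795, -0.532]], 't': [-0.514, 0.219, 1.232]}
top {'fx': 452.982, 'fy': 452.982, 'cx': 254.52, 'cy': 187.386, 'R': [[-0.028, -1.0, -0.004], [-0.982, 0.028, -0.184], [0.184, -0.001, -0.983]], 't': [0.043, 0.582, 1.565]}
```

View pics/top0.png

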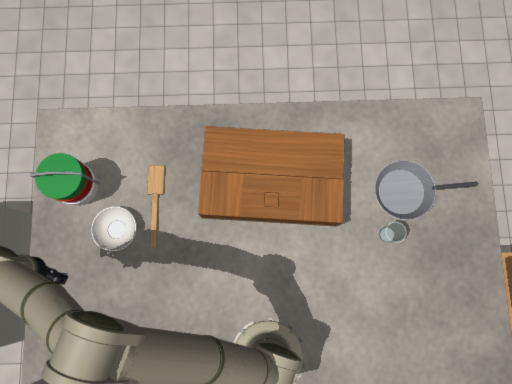

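View pics/side0.png

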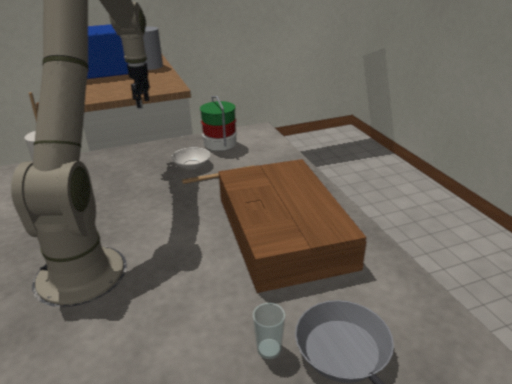

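The top view shows the bin at about (199–344, 127–224), with the lid/panel seam at row ~175 and a small square at (271,199) that could be the plate. The bystanders are well clear. Next I'll measure it in both views.

```bash
cat > h.py <<'E'
import numpy as np
from rig import eyes
def ray(n,u,v,z):
    c=eyes.calibration(n);R=np.array(c['R']);o=-R.T@np.array(c['t'])
    d=R.T@np.array([(u-c['cx'])/c['fx'],(v-c['cy'])/c['fy'],1.]);return o+d*(z-o[2])/d[2]
def pt(n,u,v,dep):
    c=eyes.calibration(n);R=np.array(c['R'])
    return R.T@(np.array([(u-c['cx'])/c['fx']*dep,(v-c['cy'])/c['fy']*dep,dep])-np.array(c['t']))
E
python3 - <<'E'
from h import *
import cv2
z=np.load('top0.npz');p,d=z['p'],z['d']
P=np.array([[pt('top',u,v,d[v,u]) for u in range(190,355)] for v in range(115,232)])
m=(abs(P[...,2]-.12)<.012).astype(np.uint8)
c=max(cv2.findContours(m,0,2)[0],key=cv2.contourArea)[:,0]
ctr=[P[b,a,:2] for a,b in c]
r=cv2.minAreaRect(np.array(ctr,np.float32));print(r,cv2.boxPoints(r))
print('ztop',np.median(P[...,2][m>0]))
for v in range(190,210,3):print(v,np.round(P[v-115,255-190:290-190:2,2]*1000,1))
cr=p[165:225,195:350];a=cv2.resize(cr,None,fx=5,fy=5,interpolation=cv2.INTER_CUBIC)
q=np.load('side0.npz')['p'][160:250,215:345];b=cv2.resize(q,(775,290),interpolation=cv2.INTER_CUBIC)
im=np.vstack([a,b]);im=cv2.convertScaleAbs(im,alpha=1.5);cv2.imwrite('pics/crop.png',im[:,:,::-1])
E
```

```text
Traceback (most recent call last):
  File "h.py", line 7, in pt
    c=eyes.calibration(n);R=np.array(c['R'])
ValueError: time passes only in moves, steps and waits
```

```bash
cat > h.py <<'E'
import numpy as np
from rig import eyes
C={n:eyes.calibration(n) for n in('top','side')}
def ray(n,u,v,z):
    c=C[n];R=np.array(c['R']);o=-R.T@np.array(c['t'])
    d=R.T@np.array([(u-c['cx'])/c['fx'],(v-c['cy'])/c['fy'],1.]);return o+d*(z-o[2])/d[2]
def pt(n,u,v,dep):
    c=C[n];R=np.array(c['R'])
    return R.T@(np.array([(u-c['cx'])/c['fx']*dep,(v-c['cy'])/c['fy']*dep,dep])-np.array(c['t']))
E
python3 - <<'E'
from h import *
import cv2
z=np.load('top0.npz');p,d=z['p'],z['d']
P=np.array([[pt('top',u,v,d[v,u]) for u in range(190,355)] for v in range(115,232)])
m=(abs(P[...,2]-.12)<.012).astype(np.uint8)
c=max(cv2.findContours(m,0,2)[0],key=cv2.contourArea)[:,0]
ctr=[P[b,a,:2] for a,b in c]
r=cv2.minAreaRect(np.array(ctr,np.float32));print(r,cv2.boxPoints(r))
print('ztop',np.median(P[...,2][m>0]))
for v in range(190,210,3):print(v,np.round(P[v-115,255-190:290-190:2,2]*1000,1))
cr=p[165:225,195:350];a=cv2.resize(cr,None,fx=5,fy=5,interpolation=cv2.INTER_CUBIC)
q=np.load('side0.npz')['p'][160:250,215:345];b=cv2.resize(q,(775,290),interpolation=cv2.INTER_CUBIC)
im=np.vstack([a,b]);im=cv2.convertScaleAbs(im,alpha=1.5);cv2.imwrite('pics/crop.png',im[:,:,::-1])
E
```

```text
((0.6202443838119507, -0.034347862005233765), (0.49058371782302856, 0.3163139224052429), 84.96086120605469) [[ 0.4411532  -0.26479974]
 [ 0.75624454 -0.29258355]
 [ 0.7993356   0.19610402]
 [ 0.48424423  0.22388783]]
ztop 0.11939332308809764
190 [120.2 117.1 119.3 120.5 118.8 115.6 121.7 128.3 119.8 119.4 119.6 121.7
 120.8 117.  120.7 118.1 119.7 119.8]
193 [121.4 118.1 114.7 116.7 117.9 116.  117.5 117.9 123.5 115.  113.3 117.
 121.7 121.7 117.9 117.7 121.1 115.4]
196 [116.2 123.1 118.9 117.2 114.3 114.9 112.2 123.8 117.5 116.3 119.8 111.9
 116.8 124.2 114.2 120.7 115.6 116. ]
199 [123.8 116.3 117.  121.6 121.5 119.3 122.5 109.9 119.8 117.3 116.4 118.9
 117.2 117.6 118.5 121.6 114.8 116.5]
202 [113.2 117.9 119.9 124.9 118.2 113.3 115.  113.7 115.2 116.4 119.7 121.7
 121.7 117.1 117.6 116.4 115.8 118.8]
205 [121.3 117.9 120.8 116.1 121.1 122.1 120.1 114.4 120.6 120.8 117.7 113.3
 116.6 113.7 123.6 119.7 122.6 116.5]
208 [120.8 124.  120.9 114.6 125.6 118.  125.8 118.4 119.1 114.5 120.1 124.9
 113.5 121.4 117.4 121.1 118.3 124.2]
```

View pics/crop.png

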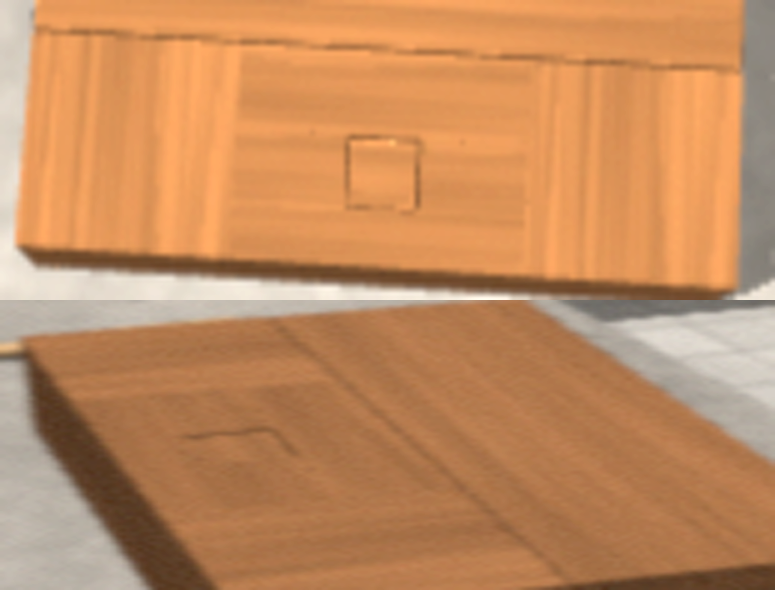

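The top crop shows a 50 mm square outline at crop (383,173), which is pixel (271.2,199.2). The side crop shows the same recess edge, with its near corner at about (240,433).

```bash
python3 - <<'E'
from h import *
from rig import robot
g=ray('top',271.2,199.2,.118);print(g)
# side: 3 visible corners of recess: crop (185,437),(268,430),(297,456) of (130x90 -> 775x290 at y offset 300)
for a,b in((185,437),(268,430),(297,456)):print(ray('side',215+a/775*130,160+(b-300)/290*90,.119))
for a,b in((346,136),(420,138),(347,207),(418,210)):print('top',ray('top',195+a/5-.4,165+b/5-.4,.119))
x=np.array([.315,-.0278,0]);x/=np.linalg.norm(x);y=np.array([-x[1],x[0],0])
pm=np.array([.4627,-.0205,.12])+.063*x;print('pm',pm,'plate rel bin',(g-pm)@x,(g-pm)@y)
s=robot.state();t=np.array([g[0],g[1],.18]);print((s['ee_rot'].T@(t-s['eef_pos']))*1000, s['q'])
E
```

```text
[ 0.52830687 -0.02866591  0.118     ]
[ 0.51108919 -0.00310666  0.119     ]
[ 0.55515708 -0.00786703  0.119     ]
[ 0.55250773 -0.05555563  0.119     ]
top [ 0.55448413 -0.00420162  0.119     ]
top [ 0.55166269 -0.05475945  0.119     ]
top [ 0.50543084 -0.0033458   0.119     ]
top [ 0.50201226 -0.05154413  0.119     ]
pm [ 0.52545608 -0.02603847  0.12      ] plate rel bin 0.003070742665650221 -0.002366645243424261
[-525.05785121  489.98261219   51.2979413 ] [-69.13843666  34.38031146  -0.14475837  91.67513956   0.10265968
  54.02432009  -4.57155938]
```

```bash
python3 -m pendant '[[-15,14,0,0],[-45,42,0,0],[-75,70,0,0],[-105,98,0,0],[-135,126,0,0],[-165,154,0,0],[-195,182,0,0],[-225,210,0,0],[-255,238,0,0],[-285,266,0,0]]' 0; python3 -m pendant '[[-30,28,0,-0.5],[-60,56,0,-1],[-90,84,0,-1.5],[-120,112,0,-2],[-150,140,0,-2.5],[-180,168,0,-3],[-210,196,0,-3.37],[-230,214,0,-3.37],[-240,224,0,-3.37],[-240,224,0,-3.37]]'
python3 - <<'E'
from h import *
from rig import robot
import cv2
s=robot.state();t=np.array([.527,-.0285,.135]);print(s['t'],s['eef_pos'],s['ee_rot'].round(3).tolist(),(s['ee_rot'].T@(t-s['eef_pos']))*1000, s['q'],s['grip_width'],s['wrist_force'])
E
```

```text
t: 0.93
eef_pos: [0.4284, 0.2824, 0.2312]
ee_rot: [[0.426, 0.905, -0.0], [0.905, -0.426, -0.0], [-0.0, -0.0, -1.0]]
wrist_force: [0.7, 1.0, -0.0]
grip_width: 0.0004
t: 1.77
eef_pos: [0.5291, -0.0324, 0.2311]
ee_rot: [[0.093, 0.996, 0.0], [0.996, -0.093, -0.001], [-0.001, 0.0, -1.0]]
wrist_force: [0.1, -0.2, -0.6]
grip_width: 0.0001
1.7667 [ 0.5290788  -0.03236498  0.23105742] [[0.093, 0.996, 0.0], [0.996, -0.093, -0.001], [-0.001, 0.0, -1.0]] [ 3.78595321 -2.44561841 96.05192403] [ -1.5685798   21.05208782  -1.49293045 117.09544179   0.92230632
  41.86542832  80.98828837] 0.0001442261928991296 [ 0.07023088 -0.20116139 -0.57284156]
```

Aligned above the plate. Next I'll lower to about z 0.13, check with a side picture, then press.

```bash
python3 -m pendant '[[2,-1,10,0],[4,-2,30,0],[4,-2,50,0],[4,-2,70,0],[4,-2,85,0],[4,-2,95,0],[4,-2,99,0],[4,-2,101,0],[4,-2,101,0]]'
python3 - <<'E'
from h import *
import cv2
p,_=eyes.snapshot('side');cv2.imwrite('pics/s1.png',cv2.resize(p[110:260,190:390],None,fx=4,fy=4,interpolation=cv2.INTER_CUBIC)[:,:,::-1])
E
```

```text
t: 2.52
eef_pos: [0.5268, -0.0234, 0.1302]
ee_rot: [[0.087, 0.996, -0.0], [0.996, -0.087, 0.0], [0.0, -0.0, -1.0]]
wrist_force: [0.4, -0.3, -0.0]
grip_width: -0.0
```

View pics/s1.png

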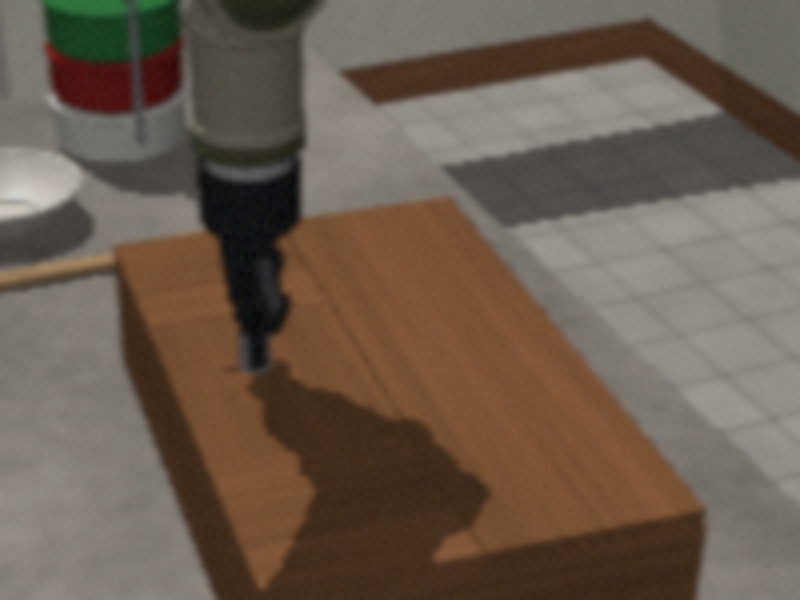

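The picture shows the shut fingertips at (255,368), over the recess edge and 5 mm too far along +y. I'll correct that, then feel downwards.

```bash
python3 -m pendant '[[-3,0,0,0],[-5,0,2,0],[-5,0,5,0],[-5,0,8,0],[-5,0,10,0],[-5,0,10,0],[-5,0,10,0]]'; python3 -m pendant '[[0,0,1,0],[0,0,2,0],[0,0,3,0],[0,0,4,0],[0,0,4,0],[0,0,4,0]]'
```

```text
t: 3.15
eef_pos: [0.5263, -0.029, 0.1201]
ee_rot: [[0.088, 0.996, -0.0], [0.996, -0.088, 0.0], [-0.0, -0.0, -1.0]]
wrist_force: [0.5, 0.5, 0.2]
grip_width: 0.0001
t: 3.65
eef_pos: [0.5265, -0.029, 0.1164]
ee_rot: [[0.088, 0.996, 0.0], [0.996, -0.088, -0.0], [0.0, 0.0, -1.0]]
wrist_force: [0.9, 0.2, 1.3]
grip_width: 0.0001
```

The tip is below panel level at only 1.3 N, so it is on the plate. I'll press on.

```bash
python3 -m pendant '[[0,0,1,0],[0,0,2,0],[0,0,3,0],[0,0,3,0],[0,0,3,0]]'; python3 -m pendant '[[0,0,1,0],[0,0,2,0],[0,0,2,0],[0,0,2,0]]'
```

```text
t: 4.07
eef_pos: [0.5265, -0.029, 0.1133]
ee_rot: [[0.088, 0.996, 0.0], [0.996, -0.088, 0.0], [0.0, 0.0, -1.0]]
wrist_force: [-0.3, 1.2, 5.1]
grip_width: 0.0001
t: 4.4
eef_pos: [0.5265, -0.029, 0.112]
ee_rot: [[0.088, 0.996, 0.001], [0.996, -0.088, 0.0], [0.0, 0.001, -1.0]]
wrist_force: [-3.1, 0.8, 14.5]
grip_width: 0.0
```

The force rose to 14 N at 0.112, so the plate is on its stop, fully down. Now I'll lift away and look.

```bash
python3 -m pendant '[[0,0,-1,0],[0,0,-4,0],[0,0,-8,0],[0,0,-16,0],[0,0,-26,0],[0,-10,-36,0],[0,-20,-50,0],[0,-35,-65,0],[0,-50,-75,0],[0,-60,-80,0]]'; python3 -m pendant '[[0,0,-20,0],[0,-20,-50,0],[0,-20,-60,0],[0,-20,-60,0],[0,-20,-60,0],[0,-20,-60,0],[0,-20,-60,0],[0,-20,-60,0],[0,-20,-60,0],[0,-20,-60,0]]'
python3 - <<'E'
from h import *
from rig import robot
import cv2
p,_=eyes.snapshot('side');p2,_=eyes.snapshot('top');cv2.imwrite('pics/s2.png',np.vstack([p[60:384],p2[100:260]])[:,:,::-1])
print(robot.state()['wrist_force'])
E
```

```text
t: 5.23
eef_pos: [0.4656, -0.0238, 0.1929]
ee_rot: [[0.088, 0.996, 0.001], [0.996, -0.088, -0.0], [0.0, 0.001, -1.0]]
wrist_force: [-0.0, -0.2, -0.6]
grip_width: 0.0002
t: 6.07
eef_pos: [0.4466, -0.022, 0.2507]
ee_rot: [[0.088, 0.996, -0.001], [0.996, -0.088, -0.0], [-0.0, -0.001, -1.0]]
wrist_force: [0.4, -0.6, 0.5]
grip_width: -0.0
[-0.28005232  0.08685702  0.11465447]
```

View pics/s2.png

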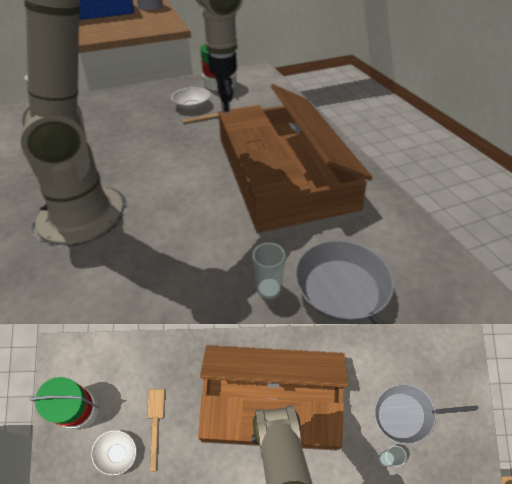

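The lid is up (edge from (275,88) to (365,175) in the side part), the hand is clear and the bystanders haven't moved. I'll let it settle for about a second, compare lid frames, and hand in.

```bash
python3 -m pendant '[[0,0,0,0],[0,0,0,0],[0,0,0,0],[0,0,0,0],[0,0,0,0],[0,0,0,0],[0,0,0,0],[0,0,0,0]]'
python3 - <<'E'
from h import *
from rig import sign_off
a=eyes.snapshot('top')[0].astype(int)
for i in range(5): b=eyes.snapshot('top')[0].astype(int)
print('lid change',abs(a-b)[115:190,195:350].mean(),'floor change',abs(a-b)[0:80].mean())
o=np.load('top0.npz')['p'].astype(int)
for n,(r,c,r2,c2) in dict(dish=(200,85,255,140),paddle=(160,145,225,168),pan=(155,370,222,480)).items():print(n,abs(b-o)[r:r2,c:c2].mean())
sign_off()
E
```

```text
t: 6.83
eef_pos: [0.4468, -0.022, 0.2513]
ee_rot: [[0.088, 0.996, 0.0], [0.996, -0.088, -0.0], [0.0, 0.0, -1.0]]
wrist_force: [0.2, 0.7, -0.2]
grip_width: -0.0002
lid change 0.4504659498207885 floor change 0.37820638020833336
dish 12.031404958677687
paddle 4.6350055741360086
pan 4.533785617367707
the job is handed in; nothing more can be done
```

The bin is open. I found the thumb plate in the camera images at about (0.527, -0.029) and confirmed it by feel: the tip was below panel level at only 1.3 N. I pressed with the shut fingertips until it hit its stop at z 0.112, where the force rose to 14 N. Then I took the hand away and handed the job in at about 7 s.

**Last checks:**
- **Lid:** the pictures show it sprung up. It was at rest, with frames 0.25 s apart differing only by about the same noise as the still floor. I did not measure its angle.
- **Hand:** the fingers are 13 cm above the panel with wrist force near zero.
- **Thumb plate:** its return was not measured separately. Nothing is touching it.
- **Bystanders:** by eye, the dish, paddle, pan and tumbler are where they were.
- **Disagreement:** the picture difference was higher around the dish (12) than around the paddle and pan (about 4.6). I put this down to the arm's shadow having moved away, but did not check it further. I did not run this comparison for the tumbler.

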